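Check the filter behind the cover flap

TASK

Take the screwdriver off the light unit's cover flap and lay it flat on the grey tool mat, wholly on the mat and parallel to the two tools there with its shaft pointing the same way as theirs, and let go of it. Then swing the flap up by its bar until it stands upright or leans back beyond that and leave it open, draw the filter plate (the one with the grip tab, in either slot) up out of its slot, and finish while holding it still and upright in the gripper, close in front of the middle of the light panel's lit face (a few finger widths to a hand's breadth away) with its window squarely facing the panel. Do not touch the panel, and leave the blank plate and everything else where they are.

Things in the scene. Friction and masses are not known exactly. Their poses are not given: they have to be found in the camera images.
- housing: Light-source unit, white/grey metal box fixed to the bench, 170 (x) x 140 (y) x 110 mm high, origin under its centre. Flap on top. Below it a recess 158 x 128 mm, 35 mm deep; its floor, 75 mm above the bench, has two slots 62 x 8 mm, 40 mm deep, long side along x, at y = -22 and +22 mm. One (it varies) holds the filter plate, the other the blank.
- flap (a joint): Cover flap angle, rad: 0 shut, grows as it opens, stop at 1.95. Aluminium plate 170 x 140 x 6 mm hinged along the housing's -y top edge (axis along housing x); the free edge is at +y and swings up and over to -y. Stiff hinge (0.2 N m, 2 to 4 N at the bar): stays where it is left. Shut, its upper face is 116 mm above the bench.
- flap_hinge (a point): Centre of the hinge axis, in the plane of the flap's underside; its x axis runs along the hinge and its other axes turn with the flap.
- flap_bar (a point): Middle of the flap's black handle: round bar 10 mm thick, 90 mm long, parallel to the hinge, on two end posts, axis 42 mm above the flap's upper face. In the flap's axes it is at y = +130, z = +48 mm from the hinge. Fingers closed across the round bar may stay pointing down while the flap turns.
- driver: Screwdriver, lying on the shut flap at the start, roughly along the hinge. 150 mm long along its x: square black handle 85 x 14 x 14 mm at the -x end, thinner steel front part at the +x end; lies flat, origin on the underside at half length. Shaft 5 mm thick, 65 mm long. About 60 g.
- driver_grip (a point): Point on the screwdriver's handle near its centre of mass, mid-thickness (7 mm up), 25 mm from the origin towards the handle end.
- driver_tip (a point): Tip of the screwdriver's shaft, at +x of the screwdriver, 75 mm from its middle.
- driver_end (a point): End of the screwdriver's handle, 75 mm from its middle.
- mat: Flat grey mat for tools, 210 (x) x 160 (y) x 3 mm, fixed; origin at the centre of its underside. The brush and the nut driver lie on it along its x, at y = -60 and -20 mm, fronts to +x. The +y half, around y = +40 mm, is free.
- filter: Filter plate: dark steel frame 60 (x) x 6 (y) x 44 mm (z) with a glass window, and on top a grip tab 26 x 10 x 24 mm; 68 mm high in all; origin at the centre of the bottom edge. About 80 g. Stands loosely upright in a slot, origin 35 mm above the bench, axes parallel to the housing's; the tab and 4 mm of frame stand above the recess floor, the tab's top 7 mm below the rim.
- filter_window (a point): Centre of the filter's window, 22 mm above its bottom edge.
- filter_tab (a point): Centre of the filter's grip tab, 56 mm above its bottom edge; the tab is 10 mm thick along y, z from 44 to 68 mm.
- blank: Blank plate in the other slot: solid dark steel 60 x 6 x 44 mm without tab or window, standing 4 mm out of the recess floor. Stays where it is.
- panel: Inspection light panel standing upright, fixed: black frame 16 (x) x 150 (y) x 176 mm high over all, lit white face towards its -x; foot 80 x 120 x 10 mm high, reaching 28 mm from the origin towards -x. Origin at the middle of its underside. Not to be touched.
- panel_face (a point): Centre of the panel's lit face (130 x 130 mm), 105 mm above the bench; -x points out of the face, y along it, z up.
- brush: Brush on the mat, a neighbour to lie parallel to. 150 mm long along its x: square black handle 85 x 14 x 14 mm at the -x end, thinner steel front part at the +x end; lies flat, origin on the underside at half length.
- nutdriver: Nut driver on the mat, a neighbour to lie parallel to. 150 mm long along its x: square black handle 85 x 14 x 14 mm at the -x end, thinner steel front part at the +x end; lies flat, origin on the underside at half length.
- wellplate: Clear multi-well plate 127 x 85 x 19 mm on the bench, origin under its centre. Bystander.
- mouse: Black computer mouse 100 x 58 x 28 mm. Bystander.
- dish: Round clear petri dish, diameter 90, 16 mm high. Bystander.
- jar: Amber glass jar, diameter 56, 75 mm high. Bystander.
- slidebox: Grey slide box 90 x 35 x 30 mm. Bystander.
There are look-alikes about, which are no part of the job. There is more than one size of the housing; the one meant has the size given above.

How it is judged:
By the outcome, as a careful person would: the job done as asked, in the order asked, and still so for the second after the job is handed in, while the arm keeps its last pose, push and grip.
It also fails if it takes over 61 s, if anything falls off the work surface, if the arm or the gripper's body presses on something with over 40 N, if the wrist force passes 120 N, or if a joint passes its speed limit or range.

ROBOT

A 6-joint arm with a two-finger parallel gripper is mounted at the origin on the work surface. World frame = base frame: x ahead of the robot, y to its left, z up, the work surface at z = 0. Lengths are in mm, angles in rad, forces in N, time in s.
With the tool pointing down it reaches from about 250 to 850 mm from the base axis. Payload 12.5 kg.
Tool frame: the origin (TCP) lies at the centre of the arm's flange, where the gripper is bolted on; the fingertips stand 186 mm ahead of it and the grasp point (between the pads) lies 167 mm ahead of it; z points along the fingers, y is the line along which they close (so a half turn about z gives the same grasp; the last joint's range is limited). The gripper opens to 93 mm and grips with 3 to 60 N. Pads are 15 mm wide; open, the fingers measure 128 mm over their backs; the gripper's body (75 mm by 188 mm) begins 65 mm behind the grasp point.
Start: joints at [1.194, 0.351, 1.652, -0, 1.139, -0.085], TCP at [158.191, 526.746, 404.733] pointing down, gripper open.
Joint ranges: [-2.75, 2.75], [-0.79, 2.1], [0.01, 2.65], [-1.57, 4.71], [0.07, 3.14], [-2.87, 2.87]. Speed limits (rad/s): [2.22, 2.22, 2.79, 3.14, 3.14, 3.14].

INTERFACE

Orientations are given as a unit quaternion [x, y, z, w].
In Python, from rig import arm, effector, solver, readout, viewer, job gives the robot as it stands. Calls block until the motion is done:
- arm.goto(position, orientation): joint-space move of the TCP to a pose.
- arm.movel(position, ori=None, velocity=150): straight line of the TCP; ori=None keeps the orientation; velocity is the mean speed in mm/s.
- arm.move_joints(angles): joint-space move.
- effector.open_gripper() and effector.gripper_close(grip_force=None): open the fingers fully, or close them until they stop; grip_force is the grip in N (None keeps the last).
- arm.sleep(seconds).
- solver.solve_ik(position, orientation): joint angles nearest the present ones, or None.
- readout.get_obs(): the state.
- viewer.read_camera(name): name is "scene" or "side" or "wrist"; returns a dict with "pixels" (400x640x3 uint8, blue, green, red), "range_z" (400x640 float32, mm along the optical axis (not along the pixel's ray), 0 where there is no reading), "fx", "fy", "cx", "cy" (pixels), "cam_to_world" (4x4, takes a point from camera to world coordinates). Camera axes: x right, y down, z forward; pixel columns grow to the right and rows downward; lengths in mm; the calibration is good to about 2 mm. The wrist camera is an equidistant fisheye: a pixel r from the principal point sees the ray r / f radians off the axis. A picture is of the moment at which its call begins.
A pose or a line that the arm cannot do raises arm.IKError and nothing moves.
- job.hand_in(): hands the job in; it is judged then, once.
Trained networks look in a picture, given as the dict that the camera call returned (one of the last four; its "shot" number tells which), for a name from the list of things; names that differ only in an ending like _2 or _b are one class to them, and where a whole thing is asked for, a point or a joint stands for the part that bears it (a point fixed in the world has none). Each returns a list of dicts, best first, with "conf" (0 to 1); they miss things now and then, are a little off and sometimes report something else, mostly with a low value. They report only what shows in the picture. A call takes as long as a camera call. They do not tell look-alikes from the thing itself.
- viewer.silhouettes(target, picture): "pixels" (400x640 bool, what is visible of it) and "location" ([row, column] in pixels, amid what is visible of it).
- viewer.tip_of(target, picture): "location" ([row, column] in pixels: a listed point, or the origin of a listed thing).
The state is a dict: "time_s": time; "joints": joint angles; "joint_velocities": joint speeds; "joint_torque": joint torques, N m; "ee_pos": TCP position; "tcp_rot": TCP orientation; "contact_force": force on the tool from outside, world axes, zero at the start; "moment": the same for the moment, N m; "opening": finger opening in mm; "gripper_force": force on a finger pad.
Only numpy, scipy, OpenCV 4.12 (cv2) and the standard library are available. Lean on these libraries where they do the work, as an engineer would, in place of code of your own. Each camera call takes 0.05 s, during which the arm holds its last target. There are 200 camera calls.

## Working session

There is one attempt and no reset: what is moved stays moved. The work goes in short steps, each a Python script; the robot and the scene stay as the last script left them, time stands still between calls to the robot, and variables do not carry over. Pictures are saved under pics/ and viewed, at most 10 in all, crops included, and the job is handed in when it is done.

```bash
ls; mkdir -p pics
python3 - <<'E'
from rig import arm, effector, solver, readout, viewer, job
import cv2,numpy as np
ims=[]
for n in ("scene","side"):
    p=viewer.read_camera(n); cv2.imwrite(f"pics/{n}0.png",p["pixels"])
    np.savez(f"pics/{n}0.npz",**{k:np.array(v) for k,v in p.items()})
    print(n,np.round(p["cam_to_world"],3).tolist(),p["fx"],p["cx"],p["cy"])
    for t in ["driver","housing","mat","panel","brush","nutdriver","flap_bar"]:
        print(t,[(round(d["conf"],2),np.round(d["location"]).tolist()) for d in viewer.silhouettes(t,p)])
o=readout.get_obs();print(o["time_s"],o["tcp_rot"],o["opening"])
E
```

```text
pics
scene [[-0.376, 0.723, -0.579, 1129.025], [0.926, 0.298, -0.23, 248.846], [0.006, -0.623, -0.782, 971.632], [0.0, 0.0, 0.0, 1.0]] 372.2996511107609 318.05737300487056 201.0880794803199
driver [(0.59, [206.0, 304.0]), (0.19, [316.0, 393.0])]
housing [(0.96, [119.0, 272.0]), (0.93, [175.0, 317.0]), (0.72, [229.0, 302.0])]
mat [(0.69, [192.0, 221.0]), (0.6, [266.0, 467.0])]
panel [(0.9, [263.0, 465.0])]
brush [(0.47, [172.0, 215.0])]
nutdriver [(0.73, [182.0, 222.0])]
flap_bar [(0.92, [170.0, 322.0]), (0.82, [219.0, 305.0]), (0.81, [102.0, 270.0])]
side [[0.818, -0.297, 0.493, -100.822], [-0.575, -0.451, 0.683, -788.82], [0.02, -0.842, -0.539, 756.182], [0.0, 0.0, 0.0, 1.0]] 465.9679645963617 324.92703827355575 200.47549234316799
driver [(0.64, [201.0, 351.0]), (0.46, [216.0, 440.0])]
housing [(0.94, [223.0, 356.0]), (0.72, [340.0, 290.0]), (0.67, [248.0, 294.0]), (0.54, [202.0, 349.0])]
mat [(0.73, [325.0, 427.0])]
panel [(0.93, [150.0, 255.0]), (0.36, [171.0, 329.0]), (0.19, [220.0, 237.0])]
brush [(0.48, [262.0, 462.0]), (0.22, [195.0, 357.0])]
nutdriver [(0.83, [329.0, 433.0])]
flap_bar [(0.97, [327.0, 284.0]), (0.74, [241.0, 295.0]), (0.73, [197.0, 358.0]), (0.42, [204.0, 349.0])]
0.8 [ 1.45405605e-01  9.89372129e-01  6.13055430e-06 -4.15688151e-07] 92.46339640544733
```

View pics/scene0.png

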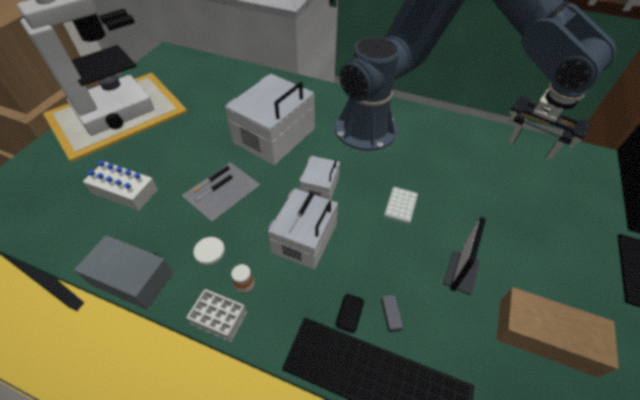

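View pics/side0.png

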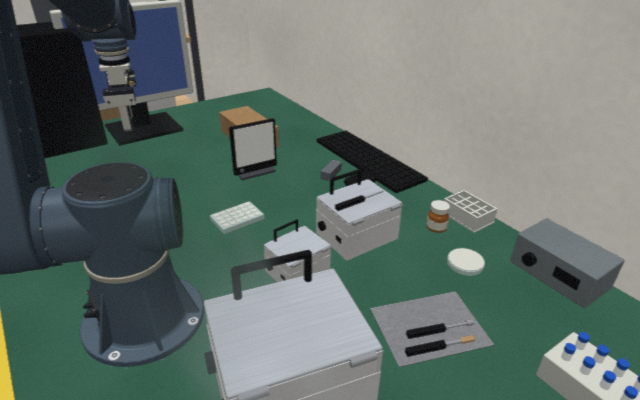

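The scene view shows three boxes: large at (270,120), small at (320,175) and medium at (302,229). The medium one carries the screwdriver and should be the 170×140 one. The other driver-like tools are the brush (215,172) and nut driver (222,182) on the mat (221,192). The panel is at (465,263). Next I check sizes and poses from depth.

```bash
cat > h.py <<'E'
import numpy as np,cv2
from rig import arm, effector, solver, readout, viewer, job
from scipy.spatial.transform import Rotation as R
def cloud(p):
    z=p["range_z"].astype(float); v,u=np.mgrid[0:400,0:640]
    c=np.stack([(u-p["cx"])/p["fx"]*z,(v-p["cy"])/p["fy"]*z,z],-1)
    M=np.array(p["cam_to_world"]); w=c@M[:3,:3].T+M[:3,3]; w[z<=0]=np.nan
    return w
def best(t,p,near=None):
    s=viewer.silhouettes(t,p)
    if near is not None: s=sorted(s,key=lambda d:np.hypot(*(np.array(d["location"])-near)))
    return s[0]["pixels"]
def rect(pts):
    (c,s,a)=cv2.minAreaRect(pts[:,:2].astype(np.float32)); return np.round(c,1),np.round(s,1),round(a,1)
E
python3 - <<'E'
from h import *
for n,hs,ms in (("scene",[[119,272],[175,317],[229,302]],[192,221]),("side",[[340,290],[248,294],[223,356]],[325,427])):
    p=viewer.read_camera(n); w=cloud(p)
    for h in hs:
        q=w[best("housing",p,h)]; q=q[~np.isnan(q[:,0])]
        hist,e=np.histogram(q[:,2],np.arange(40,260,4)); zt=e[hist.argmax()]+2
        t=q[abs(q[:,2]-zt)<5]; print(n,"housing",h,len(t),np.median(t[:,2]).round(1),rect(t),"zmax",np.percentile(q[:,2],99).round())
    for t in ("driver","brush","nutdriver","mat","panel"):
        for s in viewer.silhouettes(t,p):
            if s["conf"]<.4: continue
            q=w[s["pixels"]]; q=q[~np.isnan(q[:,0])]
            if len(q)<10: continue
            print(n,t,round(s["conf"],2),np.round(s["location"]),len(q),np.median(q,0).round(1),rect(q))
    for t in ("driver_tip","driver_end","driver_grip","flap_bar","flap_hinge","panel_face","panel","housing","mat"):
        for d in viewer.tip_of(t,p)[:4]:
            r,c=np.round(d["location"]).astype(int)
            if 0<=r<400 and 0<=c<640: print(n,"tip",t,round(d["conf"],2),(r,c),w[r,c].round(1))
    if n=="side":
        cv2.imwrite("pics/crop1.png",cv2.resize(p["pixels"][165:260,270:430],None,fx=5,fy=5,interpolation=cv2.INTER_CUBIC))
E
```

```text
scene housing [119, 272] 2229 167.7 (array([ 172.6, -317.8]), array([211.3, 249.5]), 77.0) zmax 235.0
scene housing [175, 317] 793 81.7 (array([353.3, -54.1]), array([123.8, 104.1]), 6.1) zmax 116.0
scene housing [229, 302] 2099 115.2 (array([562. , -21.9]), array([147.3, 171.7]), 88.9) zmax 162.0
scene driver 0.72 [207. 303.] 205 [541.2 -28.6 127.2] (array([553.8, -31.3]), array([ 20.5, 138.1]), 89.9)
scene brush 0.51 [173. 214.] 191 [ 456.5 -405.5   13.4] (array([ 464.5, -416.1]), array([ 29. , 150.5]), 70.7)
scene nutdriver 0.48 [184. 219.] 133 [ 478.5 -369.    14.6] (array([ 498.7, -379.8]), array([ 17.6, 142.8]), 66.4)
scene mat 0.66 [192. 224.] 1704 [ 512.5 -343.5    2.6] (array([ 491.9, -355.9]), array([156.5, 215. ]), 69.0)
scene mat 0.61 [209. 303.] 229 [546.5 -29.  126.5] (array([558.6, -31.4]), array([147.7,  22.7]), 0.7)
scene panel 0.81 [266. 468.] 1605 [519.4 429.8  54.4] (array([425.5, 449.7]), array([ 82.8, 299.1]), 87.7)
scene tip driver_tip 0.55 (np.int64(232), np.int64(288)) [627.4 -38.7 115. ]
scene tip driver_tip 0.32 (np.int64(209), np.int64(283)) [560.2 -86.  1
[... 3330 characters left out ...]
4(331), np.int64(436)) [ 482.3 -384.1   13.2]
side tip panel_face 0.41 (np.int64(218), np.int64(237)) [319.5 206.1  18.1]
side tip panel 0.87 (np.int64(172), np.int64(257)) [492.9 415.5  12.3]
side tip housing 0.79 (np.int64(386), np.int64(287)) [ 112.6 -407.7  149.4]
side tip housing 0.64 (np.int64(241), np.int64(355)) [498.4 -89.3  51.5]
side tip housing 0.62 (np.int64(271), np.int64(296)) [ 316.1 -105.8   54.9]
side tip housing 0.43 (np.int64(213), np.int64(374)) [553.1 -89.8 115. ]
side tip mat 0.78 (np.int64(328), np.int64(427)) [ 468.6 -370.8   18.5]
side tip mat 0.56 (np.int64(211), np.int64(336)) [480.6 -30.6 114.6]
side tip mat 0.51 (np.int64(240), np.int64(355)) [499.4 -88.   53.3]
```

View pics/crop1.png

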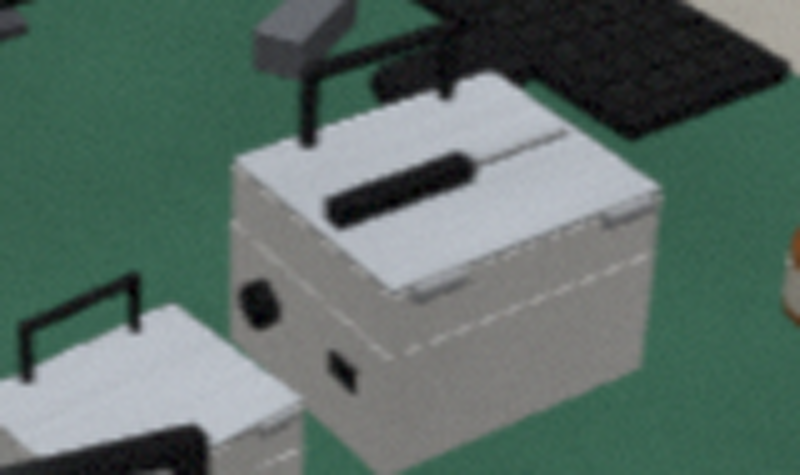

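The close crop shows the box with the screwdriver on its flap, handle towards the robot and shaft to +x. Its top measures about 171×147 mm at z≈116, so it is the right one. The other boxes (about 212×248 and 124×106) are the decoys. I move above it, refine with the wrist camera and fit the panel plane.

```bash
cat >> h.py <<'E'
def ori(a,tilt=0.):
    "tool down, closing axis at yaw a; tilt about that pose's horizontal axis perpendicular to closing (fingers lean to +y_tool)"
    z=np.array([0,0,-1.]);y=np.array([np.cos(a),np.sin(a),0]);x=np.cross(y,z)
    r=R.from_matrix(np.stack([x,y,z],1)); return r
def wcloud(p):
    z=p["range_z"].astype(float); v,u=np.mgrid[0:400,0:640]
    dx=(u-p["cx"])/p["fx"];dy=(v-p["cy"])/p["fy"];r=np.hypot(dx,dy)+1e-9
    ok=(z>0)&(r<1.4);k=np.tan(np.minimum(r,1.4))/r
    c=np.stack([dx*k*z,dy*k*z,z],-1);M=np.array(p["cam_to_world"]);w=c@M[:3,:3].T+M[:3,3];w[~ok]=np.nan
    return w
def go(grasp,r,lin=None,back=167):
    "r: Rotation of tool; put the grasp point at grasp"
    t=np.array(grasp,float)-back*r.as_matrix()[:,2]; q=r.as_quat()
    arm.movel(list(t),list(q),lin) if lin else arm.goto(list(t),list(q))
def pick(a):
    "of a and a+pi the one whose wrist angle is closer to the present"
    return a
def measure_driver(w,zt,box):
    m=(w[...,2]>zt+3)&(w[...,2]<zt+22)&(w[...,0]>box[0])&(w[...,0]<box[1])&(w[...,1]>box[2])&(w[...,1]<box[3])
    return w[m]
E
python3 - <<'E'
from h import *
p=viewer.read_camera("side");w=cloud(p)
g=p["pixels"].min(2); m=(g>120)
q=w; M=m&(abs(q[...,0]-493)<90)&(abs(q[...,1]-430)<60)&(q[...,2]>40)&(q[...,2]<175)
P=q[M];c=P.mean(0)
for _ in range(3):
    c=P.mean(0);n=np.linalg.svd(P-c)[2][2];P=P[abs((P-c)@n)<4]
n=n*np.sign(-n[1]);print("panel",len(P),c,n,P[:,2].min(),P[:,2].max(),"yaw of normal",np.degrees(np.arctan2(n[1],n[0])))
h=np.array([-n[1],n[0]])/np.hypot(n[0],n[1]); s=(P[:,:2]-c[:2])@h; print("ext",np.percentile(s,[.5,99.5]), rect(P))
# all panel points above z 60 footprint
for a in (np.pi/2,-np.pi/2):
    s=solver.solve_ik([530,-29,420],list(ori(a).as_quat()));print(a,s)
a=np.pi/2 if 0 else None
best_=min((np.pi/2,-np.pi/2),key=lambda a:abs(solver.solve_ik([530,-29,420],list(ori(a).as_quat()))[5]))
print("a",best_)
go([530,-29,290],ori(best_))
p=viewer.read_camera("wrist");cv2.imwrite("pics/wrist1.png",p["pixels"]);w=wcloud(p)
Z=w[...,2]
t=w[(abs(Z-116)<4)&(abs(w[...,0]-560)<130)&(abs(w[...,1]+23)<110)];print("top",len(t),np.median(t[:,2]),rect(t))
d=measure_driver(w,np.median(t[:,2]),(470,650,-75,15));print("drv",len(d),np.median(d,0),rect(d),np.polyfit(d[:,0],d[:,1],1))
b=w[(Z>150)&(Z<172)&(abs(w[...,0]-560)<80)&(w[...,1]>15)&(w[...,1]<70)];print("bar",len(b),np.median(b,0),b[:,2].max() if len(b) else 0,rect(b) if len(b) else 0)
for tt in ("driver_tip","driver_end","driver_grip","flap_bar","flap_hinge"):
    for e in viewer.tip_of(tt,p)[:2]:
        r,c=np.round(e["location"]).astype(int);print(tt,round(e["conf"],2),(r,c),w[r,c].round(1))
print(readout.get_obs()["time_s"])
E
```

```text
panel 1161 [494.95040012 427.19161173 107.47773824] [-0.07244635 -0.9973601  -0.00493527] 41.235190409864344 171.36581206330402 yaw of normal -94.15456037508326
ext [-60.77309039  62.91790267] (array([496.2, 427.1]), array([  8.4, 127.9]), 85.8)
1.5707963267948966 [-1.42379721e-01  2.99947840e-01  1.68331063e+00 -4.44089210e-16
  1.15833419e+00 -1.71317605e+00]
-1.5707963267948966 [-1.42379721e-01  2.99947840e-01  1.68331063e+00 -4.44089210e-16
  1.15833419e+00  1.42841661e+00]
a -1.5707963267948966
top 18360 116.50477285325002 (array([559.9, -24.4]), array([146.8, 170.6]), 88.5)
drv 1410 [539.91496461 -31.02726556 130.10640484] (array([555.4, -31.2]), array([ 14.5, 148.7]), 89.6) [ -0.02247654 -18.81213036]
bar 1135 [563.39672523  37.67123424 162.45129072] 165.52933181066408 (array([562.3,  38.8]), array([10.9, 98.6]), 88.6)
driver_tip 0.84 (np.int64(88), np.int64(326)) [627.7 -33.8 126. ]
driver_end 0.92 (np.int64(227), np.int64(322)) [482.4 -30.  130.3]
driver_grip 0.79 (np.int64(185), np.int64(321)) [529.4 -28.9 130.9]
flap_bar 0.77 (np.int64(160), np.int64(248)) [562.4  37.8 163.8]
flap_bar 0.7 (np.int64(314), np.int64(313)) [558.6 -27.  369.8]
flap_hinge 0.87 (np.int64(293), np.int64(373)) [ 360.5 -101.5   82.7]
5.3333
```

View pics/wrist1.png

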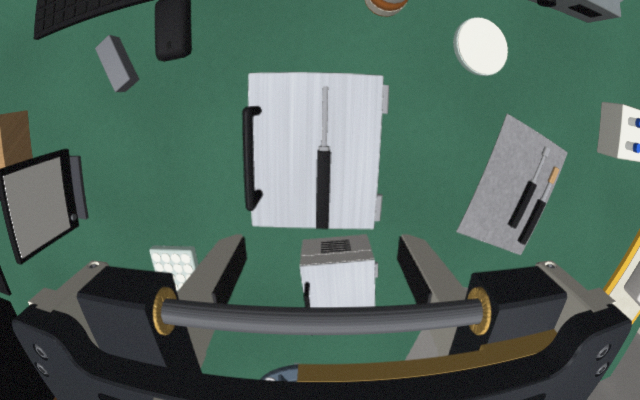

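The wrist view shows the driver along the flap (323,90 to 323,227), the bar at (248,160) and the mat at (512,185), with the tool tips pointing up-image (+x). I grasp the handle slightly off towards the hinge side, so the open finger clears the bar.

Run:
```python
from h import *
a=-np.pi/2-np.radians(1.5)
go([517,-37,200],ori(a))
go([517,-37,137.5],ori(a),120)
effector.gripper_close(30)
o=readout.get_obs();print(o["opening"],o["gripper_force"],o["contact_force"])
go([517,-37,230],ori(a),150)
o=readout.get_obs();print(o["opening"],o["gripper_force"])
b=-np.pi/2-np.radians(20.3)
go([495,-315,230],ori(b))
p=viewer.read_camera("wrist");cv2.imwrite("pics/wrist2.png",p["pixels"]);w=wcloud(p)
C=p["pixels"].astype(int);Z=w[...,2]
near=(abs(w[...,0]-491)<180)&(abs(w[...,1]+357)<180)
grey=(C.max(2)-C.min(2)<18)&(C.mean(2)>60)
k=cv2.morphologyEx((near&grey&(Z<12)).astype(np.uint8),cv2.MORPH_OPEN,np.ones((3,3)))
n,l,st,ce=cv2.connectedComponentsWithStats(k);i=1+st[1:,4].argmax();t=w[l==i];print("mat",len(t),np.median(t[:,2]),rect(t))
u=w[near&(Z>9)&(Z<30)&(C.max(2)<60)];print(len(u))
for tt in ("nutdriver","brush"):
    for s in viewer.silhouettes(tt,p)[:2]:
        q=w[s["pixels"]];q=q[~np.isnan(q[:,0])&(q[:,2]>8)];f=np.polyfit(q[:,0],q[:,1],1);print(tt,round(s["conf"],2),np.round(s["location"]),len(q),rect(q),np.degrees(np.arctan(f[0])))
d=w[(Z>180)&(Z<240)&(abs(w[...,0]-510)<120)&(abs(w[...,1]+325)<100)];print("held",len(d))
for tt in ("driver_tip","driver_end","mat"):
    for e in viewer.tip_of(tt,p)[:2]:
        r,c=np.round(e["location"]).astype(int);print(tt,round(e["conf"],2),(r,c),w[r,c].round(1))
print(readout.get_obs()["time_s"])
```

```text
13.477836272755082 29.871918261051178 [ 0.57796618  0.28141698 -0.4429146 ]
13.373094969103551 29.8712557554245
mat 12053 3.624541264141726 (array([ 481.6, -379.6]), array([121.4, 212.1]), 71.0)
1364
nutdriver 0.81 [167. 372.] 1120 (array([ 496.9, -382.7]), array([ 14.3, 147.8]), 69.3) -20.53810419748371
nutdriver 0.33 [210. 320.] 4687 (array([ 456. , -304.3]), array([ 19. , 308.2]), 71.8) -19.266436922694716
brush 0.87 [174. 402.] 1189 (array([ 463.4, -413. ]), array([ 15.5, 148.2]), 70.0) -20.45741387090588
brush 0.45 [302.   8.] 1600 (array([561.6, 111.8]), array([147. , 696.3]), 11.4) -9.683066203021115
held 5847
driver_tip 0.65 (np.int64(46), np.int64(318)) [ 601.5 -352.8  218.8]
driver_end 0.7 (np.int64(306), np.int64(324)) [ 313.1 -252.    20.5]
driver_end 0.43 (np.int64(212), np.int64(112)) [557.4 -90.2 105.9]
mat 0.65 (np.int64(160), np.int64(359)) [ 491.3 -363.3    3.5]
9.8083
```

View pics/wrist2.png

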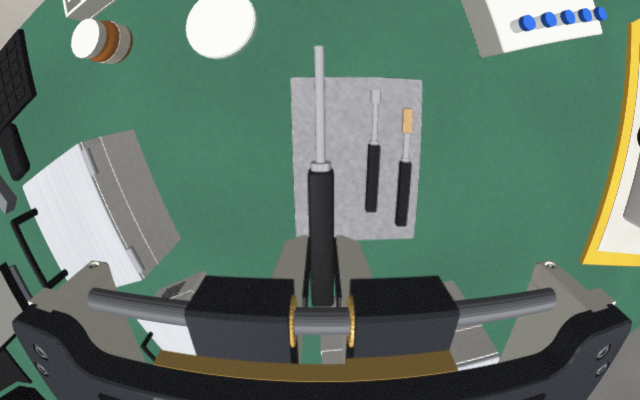

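The driver is held straight, with its tip at (318,46), and the mat is at (358,160) with the neighbours at yaw ≈ -20°. I place it at mat y≈+58, so the opening finger clears the nut driver, then check and test IK for the flap arc.

```bash
cat >> h.py <<'E'
YH=np.radians(-1.4); BX=np.array([np.cos(YH),np.sin(YH),0]); BY=np.array([-np.sin(YH),np.cos(YH),0]); 
BAR=np.array([562.3,38.3,158.]); HINGE=BAR-130*BY-[0,0,48]
def barpose(th,k=.6,up=4.):
    c,s=np.cos(th),np.sin(th); pos=HINGE+BY*(130*c-48*s)+np.array([0,0,130*s+48*c])
    r=R.from_rotvec(k*th*BX)*ori(YH-np.pi/2); d=r.as_matrix()[:,2]
    return pos-up*d,r
E
python3 - <<'E'
from h import *
b=-np.pi/2-np.radians(20.2)
g=np.array([475.3,-290.5])
go([*g,60],ori(b),200)
go([*g,24.3],ori(b),60)
o=readout.get_obs();print(o["contact_force"])
effector.open_gripper()
go([*g,220],ori(b),250)
p=viewer.read_camera("wrist");cv2.imwrite("pics/wrist3.png",p["pixels"]);w=wcloud(p)
for tt in ("driver","nutdriver","brush"):
    for s in viewer.silhouettes(tt,p)[:2]:
        q=w[s["pixels"]];q=q[~np.isnan(q[:,0])&(q[:,2]>7)]
        if len(q)>20:f=np.polyfit(q[:,0],q[:,1],1);print(tt,round(s["conf"],2),np.round(s["location"]),len(q),rect(q),np.degrees(np.arctan(f[0])))
for th in np.linspace(0,1.9,8):
    print(round(th,2),end=" ")
    for k in (0,.3,.6):
        pos,r=barpose(th,k);s=solver.solve_ik(list(pos-167*r.as_matrix()[:,2]),list(r.as_quat()));print(k,None if s is None else np.round(s,2),end=" ")
    print()
print(readout.get_obs()["time_s"])
E
```

```text
[-3.00464649  2.40402764  5.01448069]
driver 0.96 [160. 323.] 1079 (array([ 508.6, -304.4]), array([ 13.1, 146.2]), 69.6) -20.00073268191096
nutdriver 0.98 [146. 388.] 1226 (array([ 496.2, -382.1]), array([ 14.5, 148.4]), 69.2) -20.75203536284249
nutdriver 0.65 [184.   4.] 251 (array([632.7, 162.9]), array([256.8,  54.1]), 68.5) 6.492255754762854
brush 0.97 [154. 419.] 1229 (array([ 464.2, -413. ]), array([ 14.1, 150. ]), 69.2) -20.65472196202242
0.0 0 [-0.01  0.46  1.69 -0.    0.99  1.58] 0.3 [-0.01  0.46  1.69 -0.    0.99  1.58] 0.6 [-0.01  0.46  1.69 -0.    0.99  1.58] 
0.27 0 [-0.05  0.42  1.66 -0.    1.06  1.55] 0.3 [-0.08  0.42  1.67  0.09  1.06  1.47] 0.6 [-0.12  0.42  1.67  0.18  1.07  1.38] 
0.54 0 [-0.09  0.39  1.64 -0.    1.12  1.5 ] 0.3 [-0.17  0.39  1.64  0.18  1.14  1.35] 0.6 [-0.24  0.41  1.64  0.34  1.18  1.21] 
0.81 0 [-0.15  0.37  1.62 -0.    1.16  1.45] 0.3 [-0.26  0.39  1.61  0.25  1.21  1.24] 0.6 [-0.36  0.43  1.6   0.48  1.31  1.06] 
1.09 0 [-0.21  0.36  1.6  -0.    1.18  1.38] 0.3 [-0.36  0.4   1.57  0.32  1.29  1.13] 0.6 [-0.47  0.49  1.55  0.58  1.45  0.95] 
1.36 0 [-0.28  0.37  1.58 -0.    1.18  1.32] 0.3 [-0.45  0.44  1.54  0.38  1.35  1.03] 0.6 [-0.57  0.57  1.49  0.67  1.58  0.85] 
1.63 0 [-0.34  0.4   1.58 -0.    1.17  1.26] 0.3 [-0.53  0.5   1.5   0.43  1.41  0.94] 0.6 [-0.65  0.67  1.43  0.74  1.71  0.78] 
1.9 0 [-0.39  0.43  1.58 -0.    1.14  1.2 ] 0.3 [-0.6   0.57  1.46  0.47  1.46  0.86] 0.6 [-0.72  0.79  1.36  0.81  1.83  0.73] 
14.0083
```

View pics/wrist3.png

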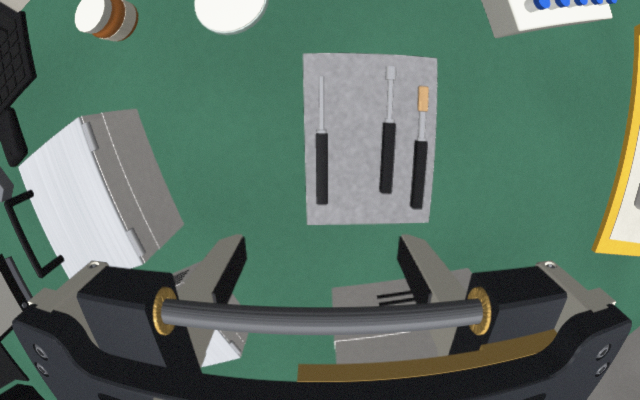

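The driver lies wholly on the mat at (321,140), parallel to the others and pointing the same way. Next is the flap.

Run:
```python
from h import *
pos,r=barpose(0)
go(pos+[0,0,110],r); go(pos,r,150)
effector.gripper_close(20)
o=readout.get_obs();print("closed",o["opening"],o["contact_force"].round(1) if hasattr(o["contact_force"],"round") else o["contact_force"])
ok=True
for th in np.linspace(0,1.85,15)[1:]:
    pos,r=barpose(th);go(pos,r,75)
    o=readout.get_obs();f=np.array(o["contact_force"]);print(round(th,2),f.round(1),round(o["opening"],1),o["time_s"])
    if np.linalg.norm(f)>40 or o["opening"]<7: ok=False;break
print(ok)
p=viewer.read_camera("side");cv2.imwrite("pics/side2.png",p["pixels"][100:330,180:560])
```

```text
closed 9.305922972114658 [-1.   9.9  2.4]
0.13 [-1.4 10.   5.6] 9.2 17.9583
0.26 [-0.6  8.9  5. ] 9.0 18.4667
0.4 [-2.5  7.9  7.1] 9.6 18.9833
0.53 [-2.   6.5  8.2] 8.9 19.5
0.66 [-1.9  5.1  9.2] 8.9 20.025
0.79 [-1.2  3.7  9.3] 9.2 20.5583
0.92 [-1.3  3.1 10.3] 9.2 21.0917
1.06 [-1.5  1.5 10.2] 9.4 21.6333
1.19 [-2.5  0.6 10.3] 9.2 22.175
1.32 [-1.3 -2.3 10.2] 9.1 22.725
1.45 [-1.5 -2.6  9.6] 9.5 23.275
1.59 [-0.7 -3.2  8.5] 9.1 23.8333
1.72 [-0.1 -5.   7.6] 9.7 24.3917
1.85 [ 0.7 -4.9  5. ] 9.2 24.95
True
```

View pics/side2.png

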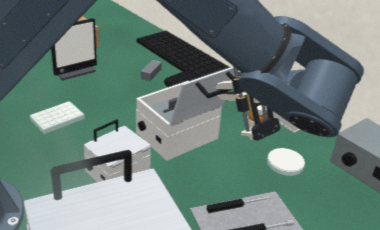

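The flap stands open past upright at crop (205,90), with the gripper on the bar behind it. I release, back off and look into the recess from above.

Run:
```python
from h import *
pos,r=barpose(1.85); d=r.as_matrix()[:,2]
effector.open_gripper(); print(np.round(readout.get_obs()["contact_force"],1))
go(pos-110*d,r,200)
HC=HINGE+70*BY; print("HC",HC)
cands=[YH,YH+np.pi]
js=[solver.solve_ik([HC[0],HC[1],487],list(ori(a).as_quat())) for a in cands];print(js)
a=cands[int(np.argmin([abs(j[5]) if j is not None else 9 for j in js]))];print("a",a)
go(pos-110*d+[0,0,150],r,250)
go([HC[0],HC[1]+10,330],ori(a))
p=viewer.read_camera("wrist");cv2.imwrite("pics/wrist4.png",p["pixels"]);w=wcloud(p);np.save("pics/w4.npy",w)
for tt in ("filter","blank","filter_tab","flap"):
    for s in viewer.silhouettes(tt,p)[:2]:
        q=w[s["pixels"]];q=q[~np.isnan(q[:,0])]
        print(tt,round(s["conf"],2),np.round(s["location"]),len(q),np.median(q,0).round(1),rect(q))
    if tt!="flap":
        for e in viewer.tip_of(tt,p)[:2]:
            rr,c=np.round(e["location"]).astype(int);print("tip",tt,round(e["conf"],2),(rr,c),w[rr,c].round(1))
b=w[(w[...,2]>90)&(w[...,2]<106)&(abs(w[...,0]-HC[0])<60)&(abs(w[...,1]-HC[1])<50)];print("tab",len(b),np.median(b,0),rect(b))
print(readout.get_obs()["time_s"])
```

```text
[ 0.8 -0.5  0.4]
HC [560.83406931 -21.68208939 110.        ]
[array([-1.21586601e-01,  3.00965764e-01,  1.51474241e+00, -4.44089210e-16,
        1.32588448e+00, -9.71519914e-02]), None]
a -0.024434609527920613
filter 0.66 [158. 324.] 365 [561.8   2.6  98.4] (array([560.7,   1.3]), array([10.6, 57.3]), 89.1)
tip filter 0.7 (np.int64(149), np.int64(323)) [561.   10.7  75.4]
blank 0.76 [187. 321.] 253 [558.3 -41.8  79.4] (array([558.9, -42.6]), array([ 6.2, 57.5]), 88.8)
tip blank 0.69 (np.int64(182), np.int64(327)) [565.2 -34.5  73.9]
tip blank 0.15 (np.int64(154), np.int64(325)) [563.4   6.4  90.1]
filter_tab 0.85 [156. 324.] 369 [561.8   2.6  97.5] (array([560.7,   1.3]), array([10.6, 57.4]), 88.9)
tip filter_tab 0.77 (np.int64(160), np.int64(323)) [560.7   1.5 104.7]
flap 0.95 [272. 325.] 11729 [ 557.4 -111.4  180. ] (array([ 566. , -200.1]), array([328.6, 284.7]), 45.6)
flap 0.69 [198. 179.] 4784 [356.9 -53.   83.2] (array([322.3, -76.2]), array([181.7, 138.3]), 5.1)
tab 210 [560.09277553   1.64753971 103.35657994] (array([560. ,   1.3]), array([10.6, 25.9]), 89.1)
29.3
```

View pics/wrist4.png

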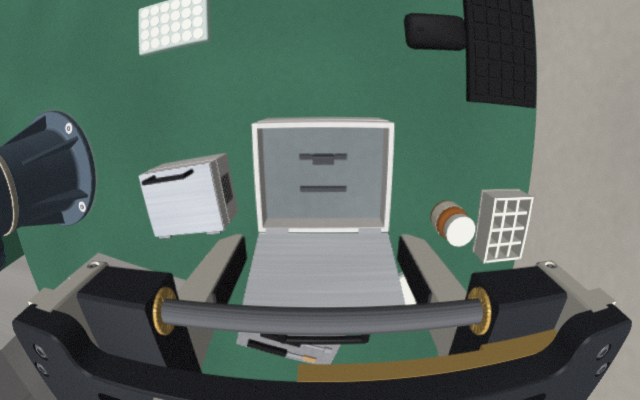

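The filter (with tab) is in the +y slot at (324,156) and the blank at (322,188). The flap leans back at (320,265). I grip the tab by its ends (along x), so the open fingers fit inside the recess.

Run:
```python
from h import *
T=np.array([560.2,1.4])
r=ori(YH)
go([*T,200],r,250); go([*T,115],r,150)
go([*T,101],r,40); print(np.round(readout.get_obs()["contact_force"],1))
effector.gripper_close(25)
o=readout.get_obs();print(o["opening"],o["gripper_force"],np.round(o["contact_force"],1))
go([*T,145],r,60); o=readout.get_obs();print(o["opening"],np.round(o["contact_force"],1))
go([*T,250],r,150); o=readout.get_obs();print(o["opening"],np.round(o["contact_force"],1))
n=np.array([-0.0724,-0.9974]);C=np.array([495.3,427.6]);f=ori(np.radians(-4.15))
go([*(C+170*n),250],f)
go([*(C+170*n),149],f,150)
go([*(C+65*n),149],f,80)
p=viewer.read_camera("side");w=cloud(p);cv2.imwrite("pics/side3.png",cv2.resize(p["pixels"][60:240,150:400],None,fx=3,fy=3))
s=viewer.silhouettes("filter",p)
for d in s[:2]:
    q=w[d["pixels"]];q=q[~np.isnan(q[:,0])];print(round(d["conf"],2),np.round(d["location"]),len(q),np.median(q,0),np.percentile(q,[2,98],axis=0),rect(q))
for t in ("filter_window","filter"):
  for e in viewer.tip_of(t,p)[:2]:
    rr,c=np.round(e["location"]).astype(int);print(t,round(e["conf"],2),(rr,c),w[rr,c].round(1))
p=viewer.read_camera("wrist");w=wcloud(p);cv2.imwrite("pics/wrist5.png",p["pixels"])
g=w[(w[...,2]>60)&(w[...,2]<172)&(abs(w[...,0]-495)<80)&(abs(w[...,1]-427)<30)];print("panel wrist",len(g),rect(g))
print(readout.get_obs()["time_s"],readout.get_obs()["opening"])
```

```text
[ 0.3  0.5 -0.3]
25.931649723210153 24.90357130765915 [ 2.7  1.  -0.8]
25.760023975321864 [ 0.8  0.4 -0.8]
25.563729180905966 [ 0.4  0.3 -0.8]
filter_window 0.55 (np.int64(152), np.int64(265)) [498.1 361.9 106. ]
filter 0.82 (np.int64(157), np.int64(260)) [480.1 362.1  93.8]
filter 0.75 (np.int64(302), np.int64(421)) [ 512.  -310.    18.2]
panel wrist 1450 (array([496. , 433.9]), array([ 17.7, 144.4]), 85.6)
37.5667 26.173933942366276
```

View pics/side3.png

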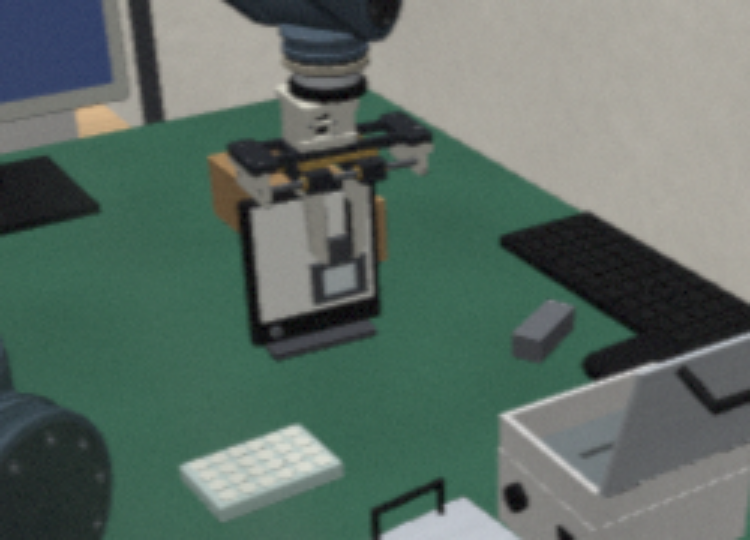

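View pics/wrist5.png

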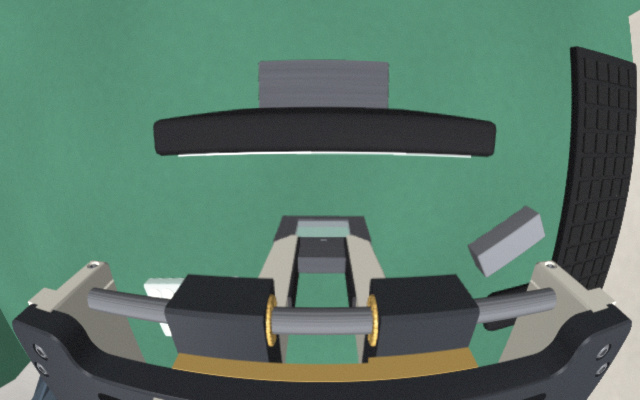

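The wrist view shows the plate upright at (322,230), parallel to the panel face (325,155) and centred on it, about 62 mm away. The side view shows the flap still open.

```bash
python3 -c "
from h import *
arm.sleep(0.5);print(job.hand_in())"
```

```text
the job is handed in; nothing more can be done
None
```

I handed the job in at about 38 s: the screwdriver lies on the mat parallel to its neighbours, the flap is open past upright, and the filter plate is held upright about 62 mm in front of the middle of the panel's lit face; the hand-in gave no verdict.

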